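# Clamp a wooden last in its holding fixture with the cam-lever bolt

### The arm

A 6-joint arm with a two-finger parallel gripper is mounted at the origin on a cart in front of the work surface, level with it; the furniture and walls round the work are solid. World frame = base frame: x ahead of the robot, y to its left, z up, the work surface at z = 0. Lengths are in m, angles in degrees, forces in N, time in s.
With the tool pointing down it reaches from about 0.375 to 0.9 m from the base axis. Payload 3.1 kg.
Tool frame: the origin (TCP) lies on the centre line of the jaws, within the pads' length; the fingertips stand finger_overhang ahead of it and the grasp point (between the pads) lies 5 mm behind it (finger_overhang is the distance from the TCP to the fingertips, in m); z points along the fingers, y is the line along which they close (so a half turn about z gives the same grasp; the last joint's range is limited). The gripper opens to 87 mm and grips with 3 to 60 N. Pads are 19 mm wide; open, the fingers measure 117 mm over their backs; the gripper's body (75 mm by 190 mm) begins 51 mm behind the grasp point.
Start: joints at [-84.998, 30.224, 82.088, -0, 67.689, -10.227], TCP at [0.164, -0.603, 0.237] pointing down, gripper open.
Joint ranges: [-176.69, 176.69], [-43.24, 126.21], [12.49, 139.97], [-82, 262], [0, 151.66], [-163.58, 163.58]. Speed limits (degrees/s): [159.86, 159.86, 180, 180, 180, 180].

### API

Orientations are given as a 3x3 rotation matrix whose columns are the frame's x, y, z axes.
In Python, from rig import read_state, capture, calibration, hand_in, finger_overhang gives the robot as it stands.
- The arm moves only by the tool send_rows, never from a script. Its argument "plan" is a list of rows, each a list of 5 numbers: the closure in counts, from 0 (fully open) to 255 (shut), then the shift along the tool's x, y, z in m, then the turn about the tool's z in rad. A call has 1 to 20 rows; each row shifts and turns the commanded pose from where the row before left it, along the tool's axes as they then stand; what a row does not reach is not made up. A row lasts 1/12 s, in which the tool goes at most 41.7 mm and 7.16 degrees, less where a joint would pass 70% of its speed; a pose out of reach is approached as far as the arm can. A call is refused whole if a number of a shift passes 0.0417 or a number of a turn 0.125, either way. A call with a gripper value outside its range is refused whole. The fingers move at their own pace and stop on an object; the grip force is fixed at half the most. Time passes only in rows, so rows that do not move let the fingers close. It gives the time, the measured TCP pose, the force, the opening and the grip force at its end, in the units of the state.
- read_state(): the state, without advancing time (a new reading comes with each control period).
- capture(name): name is "scene" or "top"; returns (picture, depth): 480x640x3 uint8, blue, green, red; 480x640 float32, m along the optical axis (not along the pixel's ray), 0 where there is no reading.
- calibration(name): a dict with "fx", "fy", "cx", "cy" (pixels), "xyz" and "rotation" of the camera in the world. Camera axes: x right, y down, z forward; pixel columns grow to the right and rows downward; lengths in m; the calibration is good to about 2 mm. A picture is of the moment at which its call begins. calibration takes no time and is no camera call.
- hand_in(): hands the job in; it is judged then, once.
The state is a dict: "time_s": time; "joint_positions": joint angles; "qvel": joint speeds; "tau": joint torques, N m; "position": TCP position; "tcp_rot": TCP orientation; "force": force on the tool from outside, world axes, zero at the start; "moment": the same for the moment, N m; "opening": opening from 0.0 (shut) to 1.0 (fully open); "grasp_force": force on a finger pad.
Only numpy, scipy, OpenCV 4.12 (cv2) and the standard library are available. Lean on these libraries where they do the work, as an engineer would, in place of code of your own. Each camera call takes 0.05 s, during which the arm holds its last target. There are 200 camera calls.

### The job

Clamp the wooden last for work: slide it along the fixture until its heel butts against the heel stop, screw the lever bolt in clockwise until the strap's rubber foot grips the last snugly (finger-tight, not forced), then fold the bolt's lever down fully closed and let go. The last must still sit against the stop, and the things lying round the fixture stay where they are.

Things in the scene. Friction and masses are not known exactly. Their poses are not given: they have to be found in the camera images.
- clamp_base: Holding fixture fixed on the bench: aluminium plate 175 x 226 x 12 mm. Frame at bench level under it, z up; plate spans x -100 to +75, y -113 to +113 mm. A low fence (12 mm above the plate, face at x = -42, y -68 to +56) guides the last's flat side; the last lies on the plate along y, between the fence and x = -85. Only the bolt's head and lever rise above 93 mm.
- bolt_axis (a point): Point of the fixture on the bolt's upright axis, 89 mm over the bench (fixture frame x = -18, y = 0), on top of the strap: two dark flat bars, 28 mm wide over both, hinged on a post at fixture x = +50 and running over y = 0 to x = -74. The strap's near end carries the rubber foot and sinks a few mm as the bolt goes in.
- heel_stop: Steel angle stop bolted to the plate, fixed, 44 mm high over the bench. Origin at bench level in the plane of its flat stop face, axes parallel to the fixture's; the face looks to its -y and spans x -65 to -7 mm. Its place along the fixture's y differs from job to job by up to 18 mm.
- last: Half of a split maple toe last, loose, 152 x 44 x 50 mm, 0.2 to 0.3 kg. Origin under its middle, z up, x along it: tall square heel end at x = -76, low rounded toe at +76 mm. It lies under the foot, toe to the fixture's -y, heel 13 to 24 mm short of the stop. Its top slopes (50 mm high at the heel, 25 at the toe), so where the foot will grip depends on the stop's place: find it by feel.
- last_heel (a point): Point of the last's heel end face, 20 mm above its underside (axes as the last's). Home when within 3 mm of the stop face: y in the heel stop's frame above -3 mm.
- last_toe (a point): Point at the last's toe end, 20 mm above its underside, good for pushing (axes as the last's; the way to the heel is its -x). The toe there is about 28 mm high.
- foot: Round black rubber foot, 20 mm across, under the strap's near end (fixture x = -55, y = 0), on a stiff spring (40 N per mm). Origin at its top; its gripping face is 7.8 mm below. It comes down about 2.9 mm per radian of the bolt.
- clamp_bolt (a joint): Turn of the lever bolt about its upright axis (rad); grows as it is screwed in, clockwise seen from above. 1.6 mm down per rad. Starts between -0.6 and 0; the foot meets the last between 1.5 and 3.7. A hand that has just paused in turning feels under 0.05 N m while the foot is free, then some 0.2 more per radian; snug is 0.15 to 0.35 N m (0.4 to 0.8 while turning). It stays where left.
- lever (a joint): Fold of the bolt's lever (rad): 0 standing upright (open), 1.52 lying level (closed). Stiff enough to stay where it is left (about 0.12 N m); folding it turns a cam that presses the strap down another 1.2 mm at the bolt. It starts upright or leaning by up to 0.2.
- lever_pivot (a point): Pivot pin of the lever, on the bolt's axis, 109 mm above the bench at the start, lower as the bolt goes in. Its axes move with the lever: z along the lever to its tip, y along the pin (always level). The lever folds over to the side of (its y) cross (world up), its own x while upright.
- lever_tip (a point): Free end of the steel lever, 77 mm from the pivot along its z (axes as the pivot's). The lever is a flat bar 16 mm wide (along its y), 12 mm thick (along its x), clear to grip from 22 mm above the pivot to the tip. Standing upright, it is the handle for turning the bolt.
- other_last: The other half of the last, 151 x 52 x 50 mm, lying on the bench to the left; leave alone. Origin under its middle.
- wedge: Small green angle wedge, 42 x 64 x 22 mm, lying on the bench to the right; leave alone. Origin under its middle.
- felt_block: Felt rubbing block 69 x 104 x 21 mm on the bench to the left; leave alone. Origin under its middle.
- dome: Polished steel dome, 66 mm across, 50 mm high, behind the fixture; leave alone. Origin under its middle.
Things that resemble listed ones, but are neither listed nor needed, are in the scene too. Leave any red look-alike of the last alone.

How it is judged:
By the outcome, as a careful person would: the job done as asked, in the order asked, and still so for the second after the job is handed in, with the robot touching nothing.
It also fails if it takes over 70 s, if anything falls off the work surface, if the arm or the gripper's body presses on something with over 40 N, if the wrist force passes 120 N, or if a joint passes its speed limit or range.

## Working session

There is one attempt and no reset: what is moved stays moved. The work goes in short steps, Python scripts to look and compute and a tool call to move; the robot and the scene stay as the last step left them, time stands still between calls to the robot, and variables do not carry over. Pictures are saved under pics/ and viewed, at most 10 in all, crops included, and the job is handed in when it is done.

Besides the shell and the picture viewer there is one more tool, called after "Emit:" as name([rows], argument=value, ...), one row to a line, values as JSON. send_rows: Moves the arm, as the interface text tells. Its arguments: {"type":"object","properties":{"plan":{"type":"array","items":{"type":"array","items":{"type":"number"}}}},"required":["plan"]}

```bash
mkdir -p pics
cat > h.py <<'E'
import numpy as np, cv2
from rig import *
def world(name, depth, us, vs):
    c=calibration(name); us=np.asarray(us);vs=np.asarray(vs)
    z=depth[vs.astype(int),us.astype(int)]
    p=np.stack([(us-c["cx"])/c["fx"]*z,(vs-c["cy"])/c["fy"]*z,z],-1)
    return p@np.array(c["rotation"]).T+np.array(c["xyz"])
def cloud(name,depth):
    v,u=np.mgrid[0:480,0:640]
    return world(name,depth,u,v)
def plane(name,u,v,h):
    c=calibration(name); d=np.array(c["rotation"])@np.array([(u-c["cx"])/c["fx"],(v-c["cy"])/c["fy"],1.])
    o=np.array(c["xyz"]); return o+d*(h-o[2])/d[2]
E
python3 - <<'E'
from h import *
for n in("scene","top"):
    p,d=capture(n); cv2.imwrite(f"pics/{n}0.png",p); np.savez(f"{n}0.npz",p=p,d=d); c=calibration(n); print(n,c)
print(read_state(),finger_overhang)
E
```

```text
scene {'fx': 434.1748803993917, 'fy': 434.1748803993917, 'cx': 319.44866294964055, 'cy': 241.45252060321246, 'xyz': array([-0.02346953,  0.50446252,  0.6972813 ]), 'rotation': array([[-0.63495653, -0.42813936,  0.64306057],
       [-0.77231697,  0.37213201, -0.51482451],
       [-0.01888679, -0.82353777, -0.56694694]])}
top {'fx': 508.12475588979606, 'fy': 508.12475588979606, 'cx': 318.54002708247464, 'cy': 236.25469936265813, 'xyz': array([ 0.38970222, -0.01994914,  1.19593872]), 'rotation': array([[ 0.09821615, -0.97159966,  0.21528515],
       [-0.99516344, -0.09628569,  0.01946248],
       [ 0.00181914, -0.21615544, -0.97635727]])}
{'time_s': 0.1, 'joint_positions': array([-8.49973521e+01,  3.02721019e+01,  8.21471276e+01, -4.62195437e-04,
        6.76891962e+01, -1.02257512e+01]), 'qvel': array([-0.09632552, -0.05699939, -0.13344425, -0.05237422,  0.07359815,
        0.00239174]), 'tau': array([-1.58983285e-04, -4.40985882e+01, -1.77151269e+01,  6.35245023e-02,
        5.33403398e-02, -4.46572426e-05]), 'position': array([ 0.16415548, -0.60242266,  0.23569659]), 'tcp_rot': array([[ 9.64885642e-01,  2.62670265e-01, -1.72453850e-04],
       [ 2.62670117e-01, -9.64883857e-01,  1.88452549e-03],
       [ 3.28610876e-04, -1.86365006e-03, -9.99998209e-01]]), 'force': array([ 0.1131    ,  0.91093576, -0.18146204]), 'moment': array([ 0.01884746,  0.07767927, -0.00835075]), 'grasp_force': 0.0, 'opening': 1.001980643701174} 0.014
```

View pics/scene0.png

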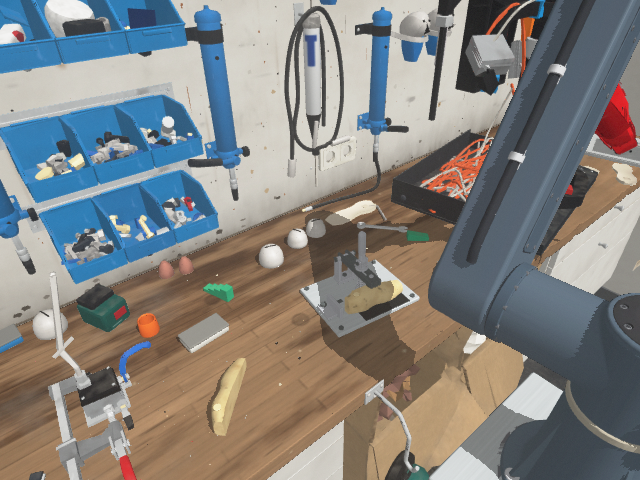

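View pics/top0.png

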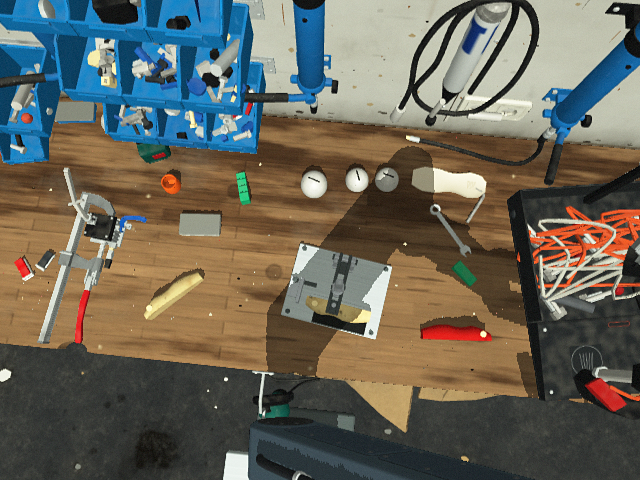

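The scene picture shows the fixture at about (360,297), with the lever upright at about (362,240). In the top view the plate lies around (337,290), the last at (340,312) and the heel stop at about (303,283).

Run:
```python
from h import *
t=np.load("top0.npz");s=np.load("scene0.npz")
a=cv2.resize(t["p"][235:345,270:400],None,fx=6,fy=6,interpolation=cv2.INTER_CUBIC)[:600]
b=cv2.resize(s["p"][215:340,290:430],None,fx=4.8,fy=4.8,interpolation=cv2.INTER_CUBIC)
cv2.imwrite("pics/tc.png",a);cv2.imwrite("pics/sc.png",b)
P=cloud("top",t["d"]);sub=P[235:345,270:400]
m=np.abs(sub[...,2]-.012)<.004
g=t["p"][235:345,270:400].astype(int); sat=g.max(-1)-g.min(-1)
m&=(sat<40)
m=cv2.morphologyEx(m.astype(np.uint8),cv2.MORPH_OPEN,np.ones((3,3)))>0
pts=sub[m][:,:2].astype(np.float32)*1000
print(m.sum(),cv2.minAreaRect(pts), cv2.boxPoints(cv2.minAreaRect(pts)))
```

```text
3956 ((527.32568359375, -50.94364929199219), (225.82821655273438, 175.1126251220703), 81.13265991210938) [[ 423.41046 -149.01163]
 [ 596.4301  -176.00476]
 [ 631.2409    47.12433]
 [ 458.22125   74.11746]]
```

View pics/tc.png

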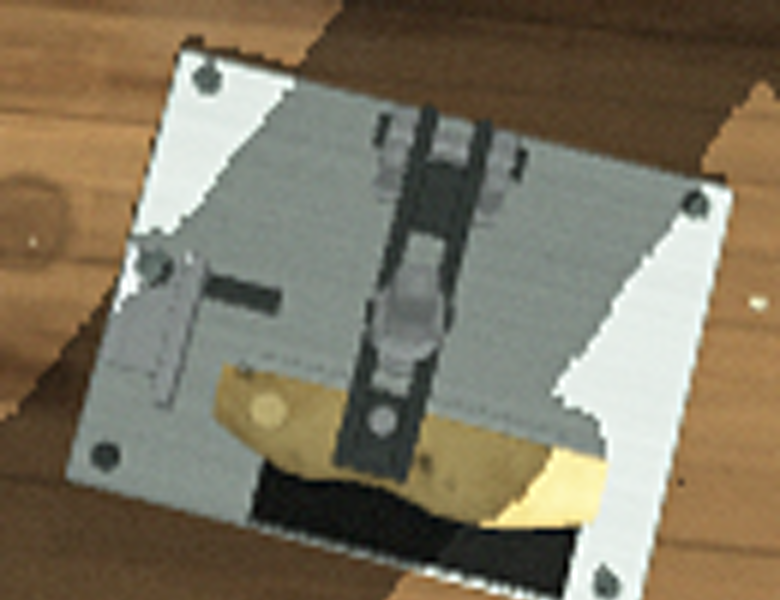

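View pics/sc.png

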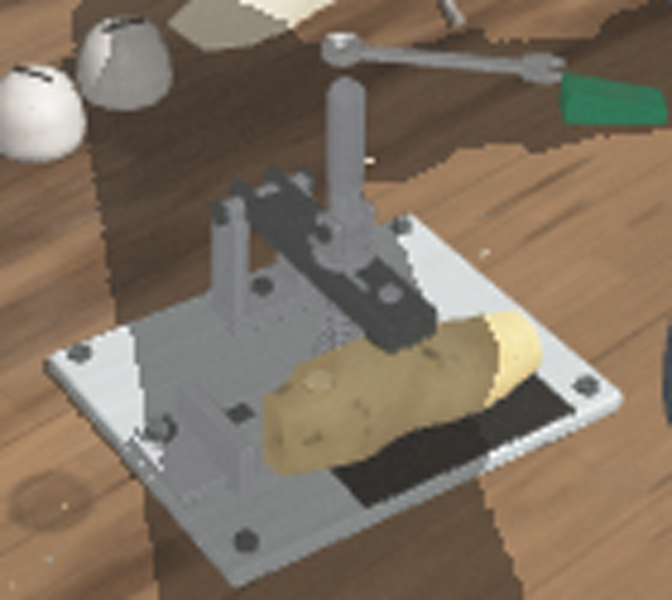

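The plate fits 225.8 × 175.1 mm, which matches the given size. In the top crop the stop's upright is at about (185,330) and the heel end at about (220,400). The lever is nearly upright at about (410,290).

```bash
cat >> h.py <<'E'
YAW=np.arctan2(-26.993,173.02); ex=np.array([np.cos(YAW),np.sin(YAW),0]);ey=np.array([-np.sin(YAW),np.cos(YAW),0])
F=np.array([.5273,-.0509,0])+.0125*ex
R=np.stack([ex,ey,[0,0,1]],1)
def tofix(p): return (p-F)@R
def toworld(p): return F+R@np.asarray(p,float)
E
python3 - <<'E'
from h import *
print("yaw",np.degrees(YAW),"F",F,"ex",ex,"ey",ey)
np.set_printoptions(precision=1,suppress=True)
for n in("top","scene"):
    f=np.load(n+"0.npz"); q=tofix(cloud(n,f["d"]))*1000; q=q[f["d"]>0]; 
    q=q[(abs(q[:,0]+12)<110)&(abs(q[:,1])<140)&(q[:,2]>5)]
    print(n,len(q),"plate z",np.median(q[(abs(q[:,2]-12)<4)][:,2]))
    for lo,hi in((105,125),(125,145),(145,165),(165,175),(175,190)):
        l=q[(q[:,2]>lo)&(q[:,2]<hi)]
        if len(l): print(lo,len(l),l.mean(0),l.min(0),l.max(0))
    st=q[(abs(q[:,2]-44)<2.5)&(q[:,1]>72)&(q[:,1]<112)&(q[:,0]<0)]; 
    if len(st): print("stop top",len(st),st.min(0),st.max(0))
    fa=q[(q[:,2]>18)&(q[:,2]<40)&(q[:,1]>72)&(q[:,0]<0)]
    if len(fa): print("stop face",len(fa),np.percentile(fa,[2,10,50,90,98],axis=0))
    la=q[(q[:,2]>18)&(q[:,2]<66)&(q[:,1]<72)&(q[:,0]<-44)&(q[:,0]>-90)&(abs(q[:,1])>16)]
    print("last",len(la),np.percentile(la,[0,1,5,95,99,100],axis=0))
    h=la[la[:,1]>40]; print("heel hi", np.percentile(h,[50,90,98,100],axis=0))
    st=q[(q[:,2]>82)&(q[:,2]<93)&(q[:,0]<-30)]; print("strap",len(st),st.min(0),st.max(0),st.mean(0))
E
```

```text
yaw -8.867283816607305 F [ 0.5396506  -0.05282683  0.        ] ex [ 0.98804805 -0.15414623  0.        ] ey [0.15414623 0.98804805 0.        ]
top 7259 plate z 12.00122566009898
105 57 [-20.1   0.3 114.9] [-27.3 -14.6 110.2] [ -9.2  15.  123. ]
125 8 [-22.6   0.  136.5] [-23.5  -6.9 125.1] [-21.    5.8 144.8]
145 12 [-21.8  -0.  155.6] [-23.3  -7.5 145.2] [-19.4   6.8 165. ]
165 5 [-21.7   1.6 168.9] [-22.3  -3.5 166. ] [-20.3   7.4 173.7]
175 46 [-16.5   0.8 182.8] [-22.5  -6.8 175.3] [ -9.8   8.4 190. ]
stop top 68 [-64.   78.9  41.6] [-7.3 86.6 46.4]
stop face 166 [[-64.5  78.8  18.1]
 [-49.5  82.6  18.5]
 [-28.6  97.4  20.7]
 [-11.6 107.6  30.7]
 [ -8.1 109.7  39.2]]
last 734 [[ -88.6 -103.4   18. ]
 [ -78.   -86.    20.2]
 [ -75.6  -80.2   29.4]
 [ -46.4   54.4   62.3]
 [ -44.8   60.7   64.4]
 [ -44.3   62.5   65.8]]
heel hi [[-58.2  50.2  51.2]
 [-48.3  59.7  61.1]
 [-46.2  62.2  64.1]
 [-45.6  62.5  64.3]]
strap 214 [-74.2 -14.   82.8] [-30.3  14.   92.9] [-54.9   0.1  89.2]
scene 5594 plate z 12.91876179039403
105 91 [-21.7   2.4 114.9] [-27.8 -16.4 105. ] [-12.3  15.  124.9]
125 58 [-20.1   1.9 135.2] [-24.9  -9.3 125.3] [-12.3   8.1 144.7]
145 62 [-19.4   2.  155.1] [-23.9  -8.4 146.3] [-10.6   8.7 164.9]
165 31 [-19.2   2.8 170.5] [-24.5  -6.  165.3] [-10.5   8.5 174.6]
175 46 [-17.5   1.7 181.8] [-22.7  -6.2 175.2] [ -8.8   7.9 188.4]
stop top 74 [-64.9  78.1  41.5] [-6.5 86.7 46.4]
stop face 278 [[-65.3  80.1  18.3]
 [-61.5  84.7  19.1]
 [-34.4  90.5  21.7]
 [-14.3 105.5  35.1]
 [ -9.7 109.5  39.1]]
last 901 [[-84.7 -95.9  18. ]
 [-77.4 -86.1  18.8]
 [-76.1 -75.4  22.4]
 [-47.8  60.4  61.9]
 [-45.4  61.8  63.6]
 [-44.2  62.4  65.2]]
heel hi [[-61.8  51.2  44.2]
 [-48.3  61.1  57.6]
 [-46.   62.1  62.3]
 [-44.5  62.4  64.9]]
strap 184 [-75.5 -15.9  82.2] [-30.1  14.3  92.9] [-56.3   1.5  88.7]
```

Emit:
send_rows([
  [255, 0.0284, -0.0246, 0, 0],
  [255, 0.0284, -0.0246, 0, 0],
  [255, 0.0284, -0.0246, 0, 0],
  [255, 0.0284, -0.0246, 0, 0],
  [255, 0.0284, -0.0246, 0, 0],
  [255, 0.0284, -0.0246, 0, 0],
  [255, 0.0284, -0.0246, 0, 0],
  [255, 0.0284, -0.0246, 0, 0],
  [255, 0.0284, -0.0246, 0, 0],
  [255, 0.0284, -0.0246, 0, 0],
  [255, 0.0284, -0.0246, 0, 0],
  [255, 0.0284, -0.0246, 0, 0],
  [255, 0.0284, -0.0246, 0, 0],
  [255, 0.0284, -0.0246, 0, 0],
])

```text
time_s: 1.27
position: [0.4579, -0.1644, 0.2364]
tcp_rot: [[0.965, 0.263, -0.001], [0.263, -0.965, 0.0], [-0.0, -0.0, -1.0]]
force: [-0.0, -1.6, -1.2]
opening: 0.043
grasp_force: 0.0
```

Emit:
send_rows([
  [255, 0, 0, 0, -0.115],
  [255, 0, 0, 0, -0.115],
  [255, 0, 0, 0, -0.115],
  [255, 0, 0, 0, -0.115],
  [255, 0, 0, 0, -0.115],
  [255, 0, 0, 0, -0.115],
  [255, 0, 0, 0, -0.115],
  [255, 0, 0, 0, -0.115],
  [255, 0, 0, 0, -0.115],
  [255, 0, 0, 0, -0.115],
  [255, 0, 0, 0, 0],
])

```text
time_s: 2.18
position: [0.457, -0.1661, 0.2362]
tcp_rot: [[0.153, 0.988, -0.001], [0.988, -0.152, 0.0], [0.0, -0.001, -1.0]]
force: [-0.8, 0.7, 0.2]
opening: 0.004
grasp_force: 0.0
```

```bash
cat > st.py <<'E'
from h import *
np.set_printoptions(precision=4,suppress=True)
s=read_state();q=tofix(s["position"])*1000;r=s["tcp_rot"]
print("t",round(s["time_s"],2),"fix mm",q,"toolx in fix",(R.T@r)[:,0],"tooly",(R.T@r)[:,1],"toolz",r[:,2])
print("J",s["joint_positions"],"F",s["force"],"M",s["moment"],"open",round(s["opening"],3),"gf",s["grasp_force"])
E
python3 st.py
python3 - <<'E'
from h import *
for n in("top","scene"):
    f=np.load(n+"0.npz"); q=tofix(cloud(n,f["d"]))*1000; q=q[f["d"]>0]
    q=q[(abs(q[:,0]+18)<14)&(abs(q[:,1])<14)&(q[:,2]>128)&(q[:,2]<172)]
    print(n,len(q),cv2.minAreaRect(q[:,:2].astype(np.float32)))
    A=np.c_[q[:,2],np.ones(len(q))]; print(np.linalg.lstsq(A,q[:,:2],rcond=None)[0])
    a=q[q[:,1]<5]; print("near face slope dx/dy",np.polyfit(a[:,1],a[:,0],1)); print(np.round(q[::3],1).tolist())
E
```

```text
t 2.18 fix mm [ -64.1634 -124.6553  236.2195] toolx in fix [-0.0017  1.      0.0004] tooly [ 1.      0.0017 -0.0009] toolz [-0.0009  0.0005 -1.    ]
J [-33.165   19.6368 101.5245  -0.0045  58.8958 -24.3909] F [-0.8118  0.7086  0.1806] M [-0.0573 -0.0995 -0.0561] open 0.004 gf 0.0
top 23 ((-21.637935638427734, -0.19434261322021484), (3.556990385055542, 14.90872859954834), 3.4559977054595947)
[[  0.03286884   0.06972702]
 [-26.98766265 -10.7328034 ]]
near face slope dx/dy [ -0.25348194 -22.39368869]
[[-20.3, 7.4, 169.2], [-23.0, 4.4, 162.9], [-21.9, -1.5, 167.1], [-19.4, -7.5, 159.3], [-22.2, 1.8, 145.2], [-21.4, -4.2, 150.7], [-23.5, 1.2, 139.3], [-21.8, -4.8, 137.9]]
scene 131 ((-19.593299865722656, 1.180861473083496), (17.293790817260742, 12.298643112182617), 61.840763092041016)
[[ 1.47416240e-02 -7.06547085e-03]
 [-2.19775985e+01  3.21626227e+00]]
near face slope dx/dy [ -0.04429561 -21.18078072]
[[-19.3, -3.9, 171.6], [-17.4, 5.2, 171.1], [-22.4, -4.4, 170.6], [-20.9, 7.7, 171.5], [-21.5, 0.2, 169.1], [-12.6, 6.9, 163.8], [-20.5, 4.7, 167.6], [-19.2, -4.3, 163.5], [-17.2, 7.4, 164.0], [-22.1, 3.1, 165.3], [-19.3, -7.1, 159.9], [-18.5, 5.6, 161.5], [-21.7, -0.0, 161.3], [-13.2, 7.0, 156.2], [-20.6, 4.4, 159.7], [-22.0, -2.6, 157.9], [-14.2, 4.9, 153.4], [-22.1, 2.7, 157.3], [-21.9, -5.5, 154.1], [-19.0, 5.6, 153.9], [-21.1, -0.8, 152.7], [-13.1, 6.6, 148.0], [-22.1, 5.1, 152.9], [-22.0, -3.0, 149.8], [-18.5, 7.7, 149.0], [-21.7, 2.1, 148.9], [-22.8, -5.3, 146.7], [-20.5, 6.4, 147.1], [-19.3, -2.6, 143.0], [-14.1, 7.0, 140.8], [-23.9, 6.1, 146.3], [-23.0, -2.6, 142.5], [-16.4, 5.9, 139.0], [-22.9, 2.6, 141.8], [-22.7, -5.8, 138.4], [-19.9, 5.6, 138.4], [-22.6, -0.5, 137.7], [-15.5, 7.7, 133.8], [-20.4, 3.1, 135.0], [-22.2, -3.6, 133.5], [-17.1, 6.0, 131.4], [-22.4, 1.8, 133.0], [-20.5, 5.7, 130.6], [-21.3, 6.2, 128.6]]
```

Emit:
send_rows([
  [255, 0, 0, 0.036, 0],
  [255, 0, 0, 0.036, 0],
  [255, 0, 0, 0.036, 0],
  [255, 0, 0, 0.036, 0],
  [255, 0, 0, 0.036, 0],
  [255, 0, 0, 0.02, 0],
  [255, 0, 0, 0, 0],
  [255, 0, 0, 0, 0],
  [255, 0.005, 0, 0, 0],
  [255, 0.005, 0, 0, 0],
  [255, 0.005, 0, 0, 0],
  [255, 0.004, 0, 0, 0],
  [255, 0, 0, 0, 0],
])

```text
time_s: 3.27
position: [0.4606, -0.1466, 0.0376]
tcp_rot: [[0.153, 0.988, 0.001], [0.988, -0.153, -0.001], [-0.0, 0.001, -1.0]]
force: [0.7, -0.3, -0.9]
opening: 0.004
grasp_force: 0.0
```

Emit:
send_rows([
  [255, 0.002, 0, 0, 0],
  [255, 0.002, 0, 0, 0],
  [255, 0.002, 0, 0, 0],
  [255, 0.002, 0, 0, 0],
  [255, 0.002, 0, 0, 0],
  [255, 0.002, 0, 0, 0],
])

```text
time_s: 3.77
position: [0.4625, -0.1359, 0.0366]
tcp_rot: [[0.154, 0.988, 0.001], [0.988, -0.154, -0.001], [-0.001, 0.001, -1.0]]
force: [-0.4, -2.0, -0.3]
opening: 0.008
grasp_force: 0.9
```

```bash
python3 st.py
python3 - <<'E'
from h import *
p,d=capture("scene");cv2.imwrite("pics/s1.png",cv2.resize(p[170:340,270:470],None,fx=3.5,fy=3.5,interpolation=cv2.INTER_CUBIC))
E
```

```text
t 3.77 fix mm [-63.4157 -94.0206  36.5826] toolx in fix [ 0.0003  1.     -0.0005] tooly [ 1.     -0.0003  0.0008] toolz [ 0.0007 -0.0006 -1.    ]
J [-29.6849  39.8651 110.8662  -0.0253  29.2176 -20.7788] F [-0.45   -2.0182 -0.2572] M [-0.3276 -0.0277 -0.0324] open 0.008 gf 0.8759821933927014
```

View pics/s1.png

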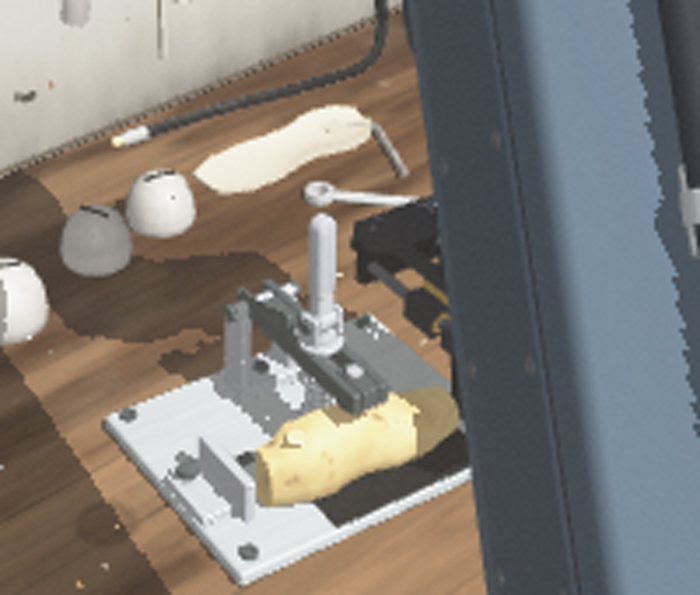

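The finger is touching the toe, the last has moved a little, and a gap to the stop remains at about (245,480). The gripper body is clear of the lever at (320,260).

Emit:
send_rows([
  [255, 0.002, 0, 0, 0],
  [255, 0.002, 0, 0, 0],
  [255, 0.002, 0, 0, 0],
  [255, 0.002, 0, 0, 0],
  [255, 0.001, 0, 0, 0],
  [255, 0.001, 0, 0, 0],
  [255, 0, 0, 0, 0],
])

```text
time_s: 4.4
position: [0.4637, -0.1255, 0.0365]
tcp_rot: [[0.154, 0.988, -0.0], [0.988, -0.154, 0.0], [0.0, -0.0, -1.0]]
force: [-0.7, -0.8, -0.3]
opening: 0.004
grasp_force: 0.4
```

Emit:
send_rows([
  [255, 0.001, 0, 0, 0],
  [255, 0.001, 0, 0, 0],
  [255, 0, 0, 0, 0],
])

```text
time_s: 4.65
position: [0.4642, -0.1242, 0.0366]
tcp_rot: [[0.154, 0.988, 0.0], [0.988, -0.154, -0.001], [-0.001, 0.0, -1.0]]
force: [-1.5, -4.1, 0.4]
opening: 0.004
grasp_force: 2.1
```

Emit:
send_rows([
  [255, 0.001, 0, 0, 0],
  [255, 0, 0, 0, 0],
])

```text
time_s: 4.82
position: [0.4648, -0.1241, 0.0366]
tcp_rot: [[0.154, 0.988, 0.001], [0.988, -0.154, -0.002], [-0.002, 0.002, -1.0]]
force: [-1.7, -6.9, -1.3]
opening: 0.003
grasp_force: 3.7
```

Emit:
send_rows([
  [255, 0.001, 0, 0, 0],
  [255, 0.001, 0, 0, 0],
  [255, 0, 0, 0, 0],
])

```text
time_s: 5.07
position: [0.4661, -0.1239, 0.0368]
tcp_rot: [[0.153, 0.988, 0.004], [0.988, -0.153, -0.005], [-0.004, 0.004, -1.0]]
force: [-2.7, -12.1, -1.5]
opening: 0.003
grasp_force: 6.8
```

```bash
python3 st.py
python3 - <<'E'
from h import *
p,d=capture("scene");cv2.imwrite("pics/s2.png",cv2.resize(p[265:345,295:415],None,fx=6,fy=6,interpolation=cv2.INTER_CUBIC))
q=tofix(cloud("scene",d))*1000
w=q[(q[...,2]>46)&(q[...,2]<66)&(q[...,0]<-44)&(q[...,0]>-80)&(q[...,1]>30)&(q[...,1]<100)]
print(np.percentile(w[:,1],[50,90,98,100]))
E
```

```text
t 5.07 fix mm [-61.7116 -81.5466  36.7912] toolx in fix [-0.0013  1.     -0.0041] tooly [1.     0.0013 0.0043] toolz [ 0.0036 -0.0047 -1.    ]
J [-28.1027  39.8149 110.9956  -0.2928  28.8775 -19.0533] F [ -2.7458 -12.1128  -1.5131] M [-2.4464  0.4444 -0.1004] open 0.003 gf 6.778881344944239
[53.61382712 72.14041596 78.4076579  84.97914959]
```

View pics/s2.png

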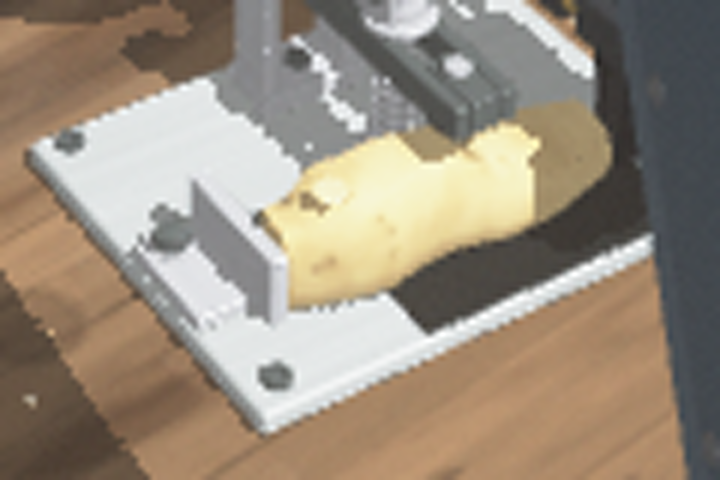

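The heel is flush against the stop at about (285,285). I'll back off, raise, and go over the lever.

Emit:
send_rows([
  [255, -0.02, 0, 0, 0],
  [255, -0.02, 0, 0, 0],
  [128, 0, 0, -0.038, 0],
  [0, 0, 0, -0.038, 0],
  [0, 0, 0, -0.038, 0],
  [0, 0, 0, -0.038, 0],
  [0, 0, 0, -0.038, 0],
  [0, 0, 0, 0, 0],
  [0, 0.0304, 0.0109, 0, -0.063],
  [0, 0.0304, 0.0109, 0, -0.063],
  [0, 0.0304, 0.0109, 0, -0.063],
  [0, 0.0304, 0.0109, 0, -0.063],
  [0, 0, 0, 0, 0],
  [0, 0, 0, 0, 0],
])

```text
time_s: 6.28
position: [0.5084, -0.0398, 0.2258]
tcp_rot: [[-0.1, 0.995, -0.002], [0.995, 0.1, 0.001], [0.001, -0.002, -1.0]]
force: [-0.0, -0.9, 0.4]
opening: 0.834
grasp_force: 0.0
```

```bash
python3 st.py
```

```text
t 6.28 fix mm [-32.8612   8.0723 225.7793] toolx in fix [-0.2522  0.9677  0.0013] tooly [ 0.9677  0.2522 -0.0018] toolz [-0.0019  0.0011 -1.    ]
J [-17.0616  22.2866  99.0229   0.0316  58.8152 -22.8177] F [-0.0372 -0.8968  0.4177] M [ 0.0381 -0.119   0.0024] open 0.834 gf 0.0
```

Emit:
send_rows([
  [0, -0.0116, 0.0124, 0, 0],
  [0, 0, 0, 0, 0],
  [0, 0, 0, 0, 0],
  [0, 0, 0, 0.025, 0],
  [0, 0, 0, 0.025, 0],
  [0, 0, 0, 0.0258, 0],
  [0, 0, 0, 0, 0],
  [0, 0, 0, 0, 0],
])

```text
time_s: 6.95
position: [0.5207, -0.0522, 0.1498]
tcp_rot: [[-0.096, 0.995, -0.004], [0.995, 0.096, 0.002], [0.002, -0.004, -1.0]]
force: [0.9, -0.2, 0.2]
opening: 1.003
grasp_force: 0.0
```

```bash
python3 st.py
python3 - <<'E'
from h import *
p,d=capture("scene");a=p[185:285,290:410]
q,_=capture("top");b=q[225:325,270:390]
cv2.imwrite("pics/s3.png",cv2.resize(np.vstack([a[:, :],]),None,fx=6,fy=6,interpolation=cv2.INTER_CUBIC))
E
```

```text
t 6.95 fix mm [-18.8088  -2.3378 149.7909] toolx in fix [-0.2478  0.9688  0.002 ] tooly [ 0.9688  0.2478 -0.0042] toolz [-0.0044  0.0016 -1.    ]
J [-17.9783  29.7969 101.2347   0.0086  49.2362 -23.4654] F [ 0.8816 -0.2319  0.2   ] M [ 0.0035 -0.1372 -0.0244] open 1.003 gf 0.0
```

View pics/s3.png

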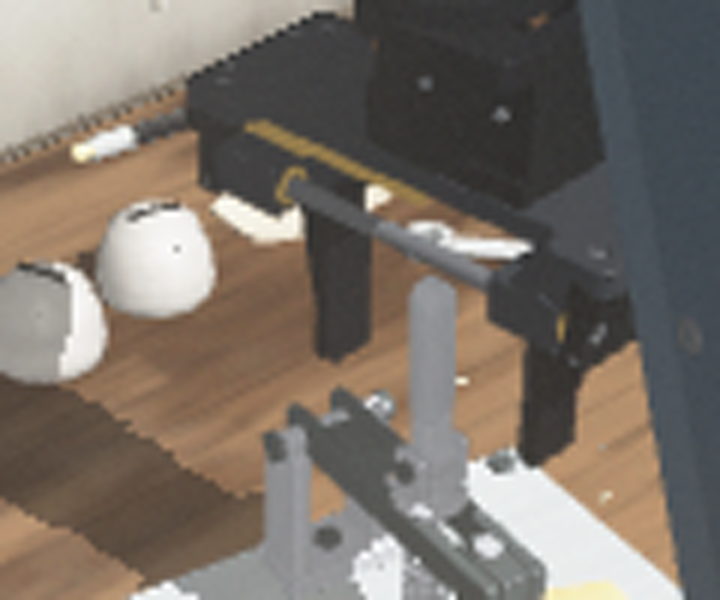

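The lever at about (433,350) stands between the two fingers, so I'll fine-centre and close.

Emit:
send_rows([
  [0, 0.002, 0.0012, 0, 0],
  [255, 0, 0, 0, 0],
  [255, 0, 0, 0, 0],
  [255, 0, 0, 0, 0],
  [255, 0, 0, 0, 0],
  [255, 0, 0, 0, 0],
  [255, 0, 0, 0, 0],
  [255, 0, 0, 0, 0],
  [255, 0, 0, 0, 0],
  [255, 0, 0, 0, 0],
  [255, 0, 0, 0, 0],
])

```text
time_s: 7.97
position: [0.5235, -0.0501, 0.1507]
tcp_rot: [[-0.097, 0.995, -0.0], [0.995, 0.097, 0.0], [0.0, -0.0, -1.0]]
force: [0.6, -0.8, 0.6]
opening: 0.326
grasp_force: 0.0
```

```bash
python3 st.py
```

```text
t 7.97 fix mm [-16.3965   0.1807 150.6772] toolx in fix [-0.2491  0.9685  0.0001] tooly [ 0.9685  0.2491 -0.0002] toolz [-0.0002  0.0001 -1.    ]
J [-17.6556  29.7927 101.014    0.0022  49.2039 -23.2139] F [ 0.5559 -0.8145  0.5574] M [-0.0318 -0.0892 -0.0072] open 0.326 gf 0.0
```

Emit:
send_rows([
  [255, 0, 0, 0, 0],
  [255, 0, 0, 0, 0],
  [255, 0, 0, 0, 0],
  [255, 0, 0, 0, 0],
  [255, 0, 0, 0, 0],
])

```text
time_s: 8.38
position: [0.5228, -0.0503, 0.1507]
tcp_rot: [[-0.097, 0.995, -0.002], [0.995, 0.097, -0.0], [-0.0, -0.002, -1.0]]
force: [-1.3, -1.9, 2.1]
opening: 0.138
grasp_force: 30.0
```

```bash
python3 st.py
```

```text
t 8.38 fix mm [-17.0709  -0.0947 150.6786] toolx in fix [-0.2493  0.9684 -0.    ] tooly [ 0.9684  0.2493 -0.0017] toolz [-0.0017 -0.0002 -1.    ]
J [-17.6731  29.7774 101.0492  -0.0546  49.2631 -23.207 ] F [-1.3352 -1.8666  2.1165] M [-0.4312  0.468  -0.0704] open 0.138 gf 29.998836431357176
```

Emit:
send_rows([
  [255, 0, 0, 0.00016, 0.1],
  [255, 0, 0, 0.00016, 0.1],
  [255, 0, 0, 0.00016, 0.1],
  [255, 0, 0, 0.00016, 0.1],
  [255, 0, 0, 0.00016, 0.1],
  [255, 0, 0, 0.00016, 0.1],
  [255, 0, 0, 0.00016, 0.1],
  [255, 0, 0, 0.00016, 0.1],
  [255, 0, 0, 0.00016, 0.1],
  [255, 0, 0, 0.00016, 0.1],
  [255, 0, 0, 0.00016, 0.1],
  [255, 0, 0, 0.00016, 0.1],
  [255, 0, 0, 0.00016, 0.1],
  [255, 0, 0, 0.00016, 0.1],
  [255, 0, 0, 0.00016, 0.1],
  [255, 0, 0, 0, 0],
  [255, 0, 0, 0, 0],
  [255, 0, 0, 0, 0],
])

```text
time_s: 9.88
position: [0.5226, -0.0502, 0.1483]
tcp_rot: [[0.986, 0.169, -0.002], [0.169, -0.986, -0.0], [-0.002, -0.0, -1.0]]
force: [-4.5, -2.7, 3.7]
opening: 0.134
grasp_force: 30.0
```

```bash
python3 st.py
```

```text
t 9.88 fix mm [-17.2018  -0.0539 148.312 ] toolx in fix [ 0.9477  0.3192 -0.0019] tooly [ 0.3192 -0.9477 -0.0003] toolz [-0.0019 -0.0001 -1.    ]
J [-17.6734  29.9915 101.1652  -0.0487  48.9459  62.6142] F [-4.5107 -2.7497  3.6902] M [-0.4397  0.9001  0.0081] open 0.134 gf 29.999941675923765
```

Emit:
send_rows([
  [255, 0, 0, 0.00016, 0.1],
  [255, 0, 0, 0.00016, 0.1],
  [255, 0, 0, 0.00016, 0.1],
  [255, 0, 0, 0.00016, 0.1],
  [255, 0, 0, 0, 0],
  [255, 0, 0, 0, 0],
  [255, 0, 0, 0, 0],
])

```text
time_s: 10.47
position: [0.5226, -0.0502, 0.1477]
tcp_rot: [[0.974, -0.227, -0.002], [-0.227, -0.974, 0.0], [-0.002, 0.0, -1.0]]
force: [-4.3, -2.8, 4.0]
opening: 0.135
grasp_force: 30.0
```

```bash
python3 st.py
```

```text
t 10.47 fix mm [-17.2024  -0.0273 147.6761] toolx in fix [ 0.9973 -0.074  -0.0018] tooly [-0.074  -0.9973  0.0004] toolz [-0.0019  0.     -1.    ]
J [-17.6728  30.0505 101.1931  -0.0433  48.8602  85.4662] F [-4.2668 -2.8498  4.0074] M [-0.335   0.9633 -0.0237] open 0.135 gf 30.000235098414123
```

Emit:
send_rows([
  [255, 0, 0, 0.00016, 0.1],
  [255, 0, 0, 0.00016, 0.1],
  [255, 0, 0, 0.00016, 0.1],
  [255, 0, 0, 0.00016, 0.1],
  [255, 0, 0, 0, 0],
  [255, 0, 0, 0, 0],
  [255, 0, 0, 0, 0],
])

```text
time_s: 11.05
position: [0.5226, -0.0501, 0.147]
tcp_rot: [[0.809, -0.588, -0.002], [-0.588, -0.809, 0.0], [-0.002, 0.001, -1.0]]
force: [-5.4, -2.4, 3.6]
opening: 0.133
grasp_force: 30.0
```

```bash
python3 st.py
```

```text
t 11.05 fix mm [-17.2356   0.0241 147.021 ] toolx in fix [ 0.8898 -0.4564 -0.0016] tooly [-0.4564 -0.8898  0.0011] toolz [-0.002  0.    -1.   ]
J [-17.6682  30.1108 101.223   -0.0423  48.7749 108.3829] F [-5.3819 -2.3938  3.631 ] M [-0.3654  0.9084 -0.039 ] open 0.133 gf 30.000459048897028
```

Emit:
send_rows([
  [255, 0, 0, 0.00016, 0.1],
  [255, 0, 0, 0.00016, 0.1],
  [255, 0, 0, 0.00016, 0.1],
  [255, 0, 0, 0.00016, 0.1],
  [255, 0, 0, 0, 0],
  [255, 0, 0, 0, 0],
  [255, 0, 0, 0, 0],
])

```text
time_s: 11.63
position: [0.5227, -0.0501, 0.1464]
tcp_rot: [[0.516, -0.857, -0.002], [-0.857, -0.516, 0.0], [-0.001, 0.002, -1.0]]
force: [-5.4, -2.1, 4.0]
opening: 0.135
grasp_force: 30.0
```

```bash
python3 st.py
```

```text
t 11.63 fix mm [-17.1976   0.0407 146.4186] toolx in fix [ 0.6418 -0.7668 -0.001 ] tooly [-0.7668 -0.6418  0.0016] toolz [-0.0018  0.     -1.    ]
J [-17.6658  30.1667 101.2495  -0.0422  48.6848 131.2999] F [-5.4464 -2.1024  4.0177] M [-0.3424  0.8889 -0.0363] open 0.135 gf 30.00054665375501
```

Emit:
send_rows([
  [255, 0, 0, 0.00016, 0.1],
  [255, 0, 0, 0.00016, 0.1],
  [255, 0, 0, 0.00016, 0.1],
  [255, 0, 0, 0.00016, 0.1],
  [255, 0, 0, 0, 0],
  [255, 0, 0, 0, 0],
  [255, 0, 0, 0, 0],
])

```text
time_s: 12.22
position: [0.5227, -0.0501, 0.1458]
tcp_rot: [[0.142, -0.99, -0.002], [-0.99, -0.142, 0.0], [-0.0, 0.002, -1.0]]
force: [-3.9, -2.0, 3.2]
opening: 0.136
grasp_force: 30.0
```

```bash
python3 st.py
```

```text
t 12.22 fix mm [-17.2103   0.0871 145.835 ] toolx in fix [ 0.2927 -0.9562 -0.0003] tooly [-0.9562 -0.2927  0.0018] toolz [-0.0018  0.     -1.    ]
J [-17.6615  30.2202 101.2768  -0.0409  48.6039 154.2106] F [-3.9173 -1.9947  3.2264] M [-0.2782  0.8448  0.0036] open 0.136 gf 30.00048170797527
```

Emit:
send_rows([
  [120, 0, 0, 0, 0],
  [120, 0, 0, 0, 0],
  [120, 0, 0, 0, 0],
  [120, 0, 0, 0, 0],
  [120, 0, 0, 0, 0],
  [120, 0, 0, 0, -0.12],
  [120, 0, 0, 0, -0.12],
  [120, 0, 0, 0, -0.12],
  [120, 0, 0, 0, -0.12],
  [120, 0, 0, 0, -0.12],
  [120, 0, 0, 0, -0.12],
  [120, 0, 0, 0, -0.12],
  [120, 0, 0, 0, -0.12],
  [120, 0, 0, 0, -0.12],
  [120, 0, 0, 0, -0.12],
])

```text
time_s: 13.47
position: [0.5239, -0.05, 0.1458]
tcp_rot: [[0.975, -0.224, 0.001], [-0.224, -0.975, 0.0], [0.001, -0.0, -1.0]]
force: [0.0, -0.4, -0.0]
opening: 0.528
grasp_force: 0.0
```

Emit:
send_rows([
  [120, 0, 0, 0, -0.12],
  [120, 0, 0, 0, -0.12],
  [120, 0, 0, 0, -0.12],
  [120, 0, 0, 0, -0.12],
  [120, 0, 0, 0, -0.12],
  [120, 0, 0, 0, -0.12],
  [120, 0, 0, 0, -0.12],
  [120, 0, 0, 0, -0.12],
  [120, 0, 0, 0, -0.12],
  [120, 0, 0, 0, -0.12],
  [120, 0, 0, 0, -0.12],
  [120, 0, 0, 0, -0.12],
  [120, 0, 0, 0, -0.12],
  [120, 0, 0, 0, -0.12],
  [120, 0, 0, 0, -0.12],
  [120, 0, 0, 0, -0.12],
  [120, 0, 0, 0, 0],
])

```text
time_s: 14.88
position: [0.5238, -0.0501, 0.1458]
tcp_rot: [[-0.119, 0.993, 0.001], [0.993, 0.119, 0.0], [-0.0, 0.001, -1.0]]
force: [0.6, 0.6, -0.5]
opening: 0.529
grasp_force: 0.0
```

```bash
python3 st.py
```

```text
t 14.88 fix mm [-16.0463   0.2883 145.7639] toolx in fix [-0.2707  0.9627 -0.    ] tooly [0.9627 0.2707 0.0007] toolz [ 0.0007  0.0001 -1.    ]
J [-17.645   30.2538 101.2162   0.0192  48.495  -24.4967] F [ 0.6433  0.5749 -0.5327] M [-0.0437 -0.1343  0.0263] open 0.529 gf 0.0
```

Emit:
send_rows([
  [255, 0, 0, 0, 0],
  [255, 0, 0, 0, 0],
  [255, 0, 0, 0, 0],
  [255, 0, 0, 0, 0],
  [255, 0, 0, 0, 0],
  [255, 0, 0, 0, 0],
  [255, 0, 0, 0, 0],
  [255, 0, 0, 0, 0],
])

```text
time_s: 15.55
position: [0.5226, -0.0502, 0.1458]
tcp_rot: [[-0.117, 0.993, -0.002], [0.993, 0.117, -0.0], [0.0, -0.002, -1.0]]
force: [-2.1, -0.7, 2.2]
opening: 0.135
grasp_force: 30.0
```

```bash
python3 st.py
```

```text
t 15.55 fix mm [-17.2071  -0.0213 145.7718] toolx in fix [-0.2688  0.9632  0.0001] tooly [ 0.9632  0.2688 -0.0019] toolz [-0.0019 -0.0001 -1.    ]
J [-17.6684  30.2259 101.28    -0.0526  48.5932 -24.3617] F [-2.0816 -0.7071  2.1983] M [-0.2271  0.309   0.0596] open 0.135 gf 29.99995023943484
```

Emit:
send_rows([
  [255, 0, -0.0012, 0.00016, 0.1],
  [255, 0, 0, 0.00016, 0.1],
  [255, 0, 0, 0.00016, 0.1],
  [255, 0, 0, 0, 0],
  [255, 0, 0, 0, 0],
  [255, 0, 0, 0, 0],
])

```text
time_s: 16.05
position: [0.5225, -0.0502, 0.1454]
tcp_rot: [[0.18, 0.984, 0.0], [0.984, -0.18, 0.0], [0.0, 0.0, -1.0]]
force: [-0.2, 0.7, 1.6]
opening: 0.136
grasp_force: 30.0
```

```bash
python3 st.py
```

```text
t 16.05 fix mm [-17.3814  -0.0954 145.3677] toolx in fix [0.0264 0.9997 0.0002] tooly [ 0.9997 -0.0264  0.0004] toolz [ 0.0004  0.0001 -1.    ]
J [-17.7093  30.2141 101.4143   0.0172  48.3523  -7.3418] F [-0.1594  0.68    1.5846] M [ 0.0254 -0.0586  0.1062] open 0.136 gf 29.99968595802784
```

Emit:
send_rows([
  [255, 0, 0, 0.00016, 0.1],
  [255, 0, 0, 0.00016, 0.1],
  [255, 0, 0, 0.00016, 0.1],
  [255, 0, 0, 0, 0],
  [255, 0, 0, 0, 0],
  [255, 0, 0, 0, 0],
])

```text
time_s: 16.55
position: [0.5224, -0.0502, 0.145]
tcp_rot: [[0.462, 0.887, 0.0], [0.887, -0.462, 0.0], [0.0, 0.0, -1.0]]
force: [-1.0, 0.1, 3.2]
opening: 0.133
grasp_force: 30.0
```

```bash
python3 st.py
```

```text
t 16.55 fix mm [-17.408   -0.0863 144.9622] toolx in fix [0.32   0.9474 0.0002] tooly [ 0.9474 -0.32    0.0003] toolz [ 0.0004  0.0001 -1.    ]
J [-17.707   30.2508 101.4345   0.0131  48.2962   9.8123] F [-0.9716  0.1375  3.2442] M [ 0.0504 -0.069   0.1364] open 0.133 gf 30.00012293457985
```

Emit:
send_rows([
  [255, 0, 0, 0.00016, 0.1],
  [255, 0, 0, 0.00016, 0.1],
  [255, 0, 0, 0.00016, 0.1],
  [255, 0, 0, 0, 0],
  [255, 0, 0, 0, 0],
  [255, 0, 0, 0, 0],
])

```text
time_s: 17.05
position: [0.5224, -0.0502, 0.1446]
tcp_rot: [[0.703, 0.711, 0.0], [0.711, -0.703, 0.0], [0.0, 0.0, -1.0]]
force: [-1.5, 1.2, 3.3]
opening: 0.136
grasp_force: 30.0
```

```bash
python3 st.py
python3 - <<'E'
from h import *
v=[]
for i in range(12):
    capture("top"); v.append(read_state()["moment"][2])
print(np.round(v,3),np.mean(v))
E
```

```text
t 17.05 fix mm [-17.4519  -0.1072 144.5518] toolx in fix [0.5854 0.8107 0.0002] tooly [ 0.8107 -0.5854  0.0002] toolz [ 0.0003  0.     -1.    ]
J [-17.7083  30.2873 101.4568   0.0089  48.2398  26.9861] F [-1.5355  1.1915  3.3232] M [0.1062 0.0302 0.1818] open 0.136 gf 30.000488854420837
[0.2   0.209 0.202 0.178 0.208 0.199 0.211 0.205 0.269 0.228 0.217 0.191] 0.20965350274248593
```

Emit:
send_rows([
  [255, 0, 0, 0.00016, 0.08],
  [255, 0, 0, 0.0001, 0.08],
  [255, 0, 0, 0, 0],
  [255, 0, 0, 0, 0],
  [255, 0, 0, 0, 0],
])

```text
time_s: 18.07
position: [0.5224, -0.0503, 0.1443]
tcp_rot: [[0.809, 0.588, 0.0], [0.588, -0.809, -0.0], [0.0, 0.0, -1.0]]
force: [-1.4, 0.6, 5.7]
opening: 0.132
grasp_force: 30.0
```

```bash
python3 st.py
python3 - <<'E'
from h import *
v=[]
for i in range(8):
    capture("top"); v.append(read_state()["moment"][2])
print(np.round(v,3),np.mean(v))
E
```

```text
t 18.07 fix mm [-17.4491  -0.1352 144.3385] toolx in fix [0.7085 0.7057 0.0002] tooly [ 0.7057 -0.7085  0.0002] toolz [ 0.0003 -0.0001 -1.    ]
J [-17.7077  30.3076 101.4652   0.0005  48.2108  36.2731] F [-1.3921  0.5609  5.6875] M [0.0914 0.0662 0.2063] open 0.132 gf 30.000943196355365
[0.189 0.193 0.213 0.272 0.205 0.198 0.175 0.185] 0.20359871804247615
```

Emit:
send_rows([
  [255, 0, 0.002, 0, 0],
  [255, 0, 0.002, 0, 0],
  [255, 0, 0, 0, 0],
  [255, 0, 0, 0, 0],
])

```text
time_s: 18.8
position: [0.5227, -0.0508, 0.1443]
tcp_rot: [[0.81, 0.587, -0.004], [0.587, -0.81, 0.005], [-0.0, -0.007, -1.0]]
force: [-4.3, 8.2, 10.2]
opening: 0.138
grasp_force: 30.0
```

```bash
python3 st.py
```

```text
t 18.8 fix mm [-17.0943  -0.6446 144.265 ] toolx in fix [ 0.7096  0.7046 -0.0003] tooly [ 0.7046 -0.7095 -0.0067] toolz [-0.0042  0.0052 -1.    ]
J [-17.8776  30.4211 101.2171   0.2812  48.6836  36.0025] F [-4.2902  8.1913 10.2335] M [1.4878 0.4395 0.1843] open 0.138 gf 30.001528577995487
```

Emit:
send_rows([
  [255, 0, -0.002, 0, 0],
  [255, 0, -0.002, 0, 0],
  [255, 0, -0.002, 0, 0],
  [255, 0, -0.002, 0, 0],
  [255, 0, 0, 0, 0],
  [255, 0, 0, 0, 0],
])

```text
time_s: 19.3
position: [0.5221, -0.0497, 0.1444]
tcp_rot: [[0.808, 0.589, 0.005], [0.589, -0.808, -0.005], [0.001, 0.007, -1.0]]
force: [0.4, -7.1, 1.9]
opening: 0.137
grasp_force: 30.0
```

```bash
python3 st.py
```

```text
t 19.3 fix mm [-17.7884   0.3633 144.4003] toolx in fix [0.7079 0.7063 0.0008] tooly [ 0.7063 -0.7079  0.0068] toolz [ 0.0046 -0.005  -1.    ]
J [-17.548   30.2004 101.7049  -0.262   47.7546  36.562 ] F [ 0.3806 -7.1044  1.8699] M [-1.3743 -0.2639  0.1851] open 0.137 gf 30.000570046249777
```

Emit:
send_rows([
  [255, 0, 0.002, 0, 0],
  [255, 0, 0.002, 0, 0],
  [255, 0, 0, 0, 0],
  [110, 0, 0, 0, 0],
  [110, 0, 0, 0, 0],
  [110, 0, 0, 0, 0],
  [110, 0, 0, 0, 0],
  [110, 0, 0, 0, 0],
  [110, 0, 0, -0.03, 0],
  [110, 0, 0, -0.03, 0],
  [110, 0, 0, -0.03, 0],
  [255, 0, 0.018, 0, 0],
  [255, 0, 0.018, 0, 0],
  [255, 0, 0, 0, 0],
  [255, 0, 0, 0, 0],
  [255, 0, 0, 0, 0],
  [255, 0, 0, 0, 0],
  [255, 0, 0, 0, 0],
  [255, 0, 0, 0, 0],
])

```text
time_s: 20.88
position: [0.5429, -0.0788, 0.2338]
tcp_rot: [[0.809, 0.588, -0.001], [0.588, -0.809, 0.0], [-0.001, -0.001, -1.0]]
force: [-0.7, -0.7, -0.5]
opening: 0.058
grasp_force: 0.0
```

```bash
python3 st.py;python3 - <<'E'
from h import *
p,d=capture("scene");cv2.imwrite("pics/s4.png",cv2.resize(p[175:295,285:425],None,fx=5,fy=5,interpolation=cv2.INTER_CUBIC))
q=tofix(cloud("scene",d))*1000
for lo,hi in((125,145),(145,165),(165,185)):
    w=q[(q[...,2]>lo)&(q[...,2]<hi)&(abs(q[...,0]+18)<25)&(abs(q[...,1])<25)]; print(lo,len(w),w.mean(0),w.min(0),w.max(0))
E
```

```text
t 20.88 fix mm [  7.2171 -25.1326 233.765 ] toolx in fix [ 0.7087  0.7055 -0.0006] tooly [ 0.7055 -0.7087 -0.001 ] toolz [-0.001   0.0005 -1.    ]
J [-19.9326  24.5639  93.2642   0.0071  62.2375  34.0617] F [-0.6766 -0.6612 -0.4563] M [ 0.003  -0.0701 -0.013 ] open 0.058 gf 0.0
125 51 [-21.26299814   1.79791418 134.90353714] [-26.43469867  -5.38200846 125.52380354] [-13.41463332   7.22979281 144.82803075]
145 60 [-21.34103647   1.6107623  155.65343551] [-26.90253115  -9.30121851 145.18081865] [-14.89676579   7.54186743 164.72532739]
165 55 [-20.49358813   0.87159724 174.61760076] [-26.37997453  -8.69557152 166.06507407] [-13.40320367   8.05207146 183.92732484]
```

View pics/s4.png

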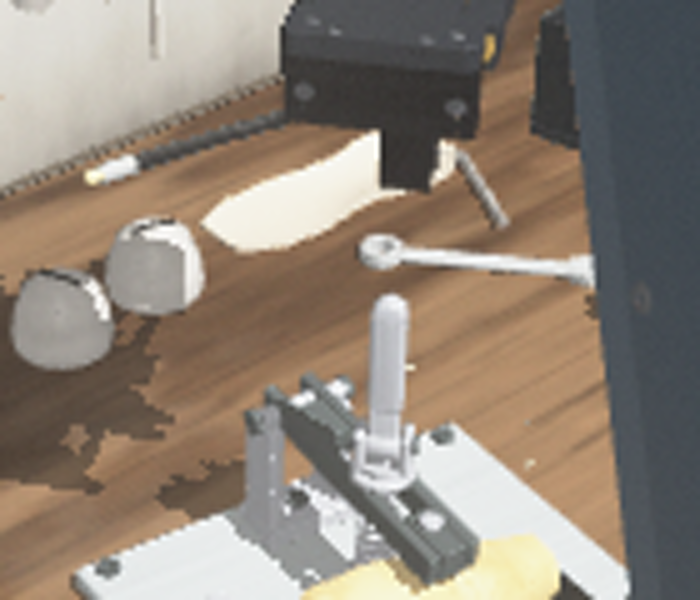

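The lever at about (388,390) stands upright. Its clevis opens towards the camera and the closed fingers are behind it at (405,165), so I'll lower and push gently towards the camera side.

Emit:
send_rows([
  [255, 0, 0, 0.03, 0],
  [255, 0, 0, 0.0294, 0],
  [255, 0, 0, 0, 0],
  [255, 0, -0.005, 0, 0],
  [255, 0, -0.005, 0, 0],
  [255, 0, -0.004, 0, 0],
  [255, 0, -0.002, 0, 0],
  [255, 0, -0.002, 0, 0],
  [255, 0, -0.002, 0, 0],
  [255, 0, 0, 0, 0],
  [255, 0, 0, 0, 0],
])

```text
time_s: 21.85
position: [0.5319, -0.0632, 0.1751]
tcp_rot: [[0.809, 0.587, 0.001], [0.587, -0.809, -0.0], [0.0, 0.001, -1.0]]
force: [-0.0, -0.1, 0.0]
opening: 0.002
grasp_force: 0.0
```

```bash
python3 st.py
```

```text
t 21.85 fix mm [ -6.0939 -11.4607 175.0638] toolx in fix [0.709  0.7052 0.0004] tooly [ 0.7052 -0.709   0.0006] toolz [ 0.0007 -0.0003 -1.    ]
J [-18.7376  28.2284  98.5113  -0.0021  53.2167  35.2856] F [-0.0129 -0.1133  0.0383] M [-0.0077 -0.0329  0.0283] open 0.002 gf 0.0
```

Emit:
send_rows([
  [255, 0, -0.002, 0, 0],
  [255, 0, -0.002, 0, 0],
  [255, 0, -0.002, 0, 0],
  [255, 0, 0, 0, 0],
])

```text
time_s: 22.18
position: [0.5286, -0.0587, 0.1751]
tcp_rot: [[0.809, 0.588, 0.001], [0.588, -0.809, -0.001], [0.0, 0.002, -1.0]]
force: [0.6, -3.0, 2.0]
opening: 0.002
grasp_force: 1.3
```

```bash
python3 st.py
```

```text
t 22.18 fix mm [ -9.9694  -7.5493 175.051 ] toolx in fix [0.7089 0.7053 0.0005] tooly [ 0.7053 -0.7089  0.0016] toolz [ 0.0014 -0.001  -1.    ]
J [-18.369   27.9707  99.0637  -0.0403  52.8734  35.6715] F [ 0.6018 -3.0323  1.9926] M [-0.4393 -0.1454  0.0475] open 0.002 gf 1.2607391341589391
```

Emit:
send_rows([
  [255, 0, -0.002, 0, 0],
  [255, 0, -0.002, 0, 0],
  [255, 0, 0, 0, 0],
])

```text
time_s: 22.43
position: [0.5257, -0.0549, 0.1748]
tcp_rot: [[0.809, 0.587, 0.0], [0.587, -0.809, 0.0], [0.0, 0.0, -1.0]]
force: [0.2, -2.7, 1.5]
opening: 0.007
grasp_force: 1.2
```

```bash
python3 st.py
```

```text
t 22.43 fix mm [-13.461   -4.245  174.8313] toolx in fix [0.7091 0.7051 0.0001] tooly [ 0.7051 -0.7091  0.    ] toolz [ 0.0001  0.     -1.    ]
J [-18.0913  27.7967  99.486    0.004   52.713   35.9345] F [ 0.1647 -2.7074  1.4597] M [-0.4841 -0.1274  0.0009] open 0.007 gf 1.2473411014639169
```

Emit:
send_rows([
  [255, 0, -0.0028, 0.0002, 0],
  [255, 0, -0.0028, 0.0002, 0],
  [255, 0, -0.0028, 0.0002, 0],
  [255, 0, -0.0035, 0.001, 0],
  [255, 0, -0.0035, 0.001, 0],
  [255, 0, -0.0035, 0.001, 0],
  [255, 0, -0.0035, 0.001, 0],
  [255, 0, 0, 0, 0],
])

```text
time_s: 23.1
position: [0.512, -0.0361, 0.1697]
tcp_rot: [[0.809, 0.587, -0.001], [0.587, -0.809, 0.001], [-0.0, -0.001, -1.0]]
force: [0.6, -2.2, 1.0]
opening: 0.006
grasp_force: 0.6
```

Emit:
send_rows([
  [255, 0, -0.0032, 0.0018, 0],
  [255, 0, -0.0032, 0.0018, 0],
  [255, 0, -0.0032, 0.0018, 0],
  [255, 0, -0.0032, 0.0018, 0],
  [255, 0, -0.0026, 0.0026, 0],
  [255, 0, -0.0026, 0.0026, 0],
  [255, 0, -0.0026, 0.0026, 0],
  [255, 0, -0.0026, 0.0026, 0],
  [255, 0, 0, 0, 0],
])

```text
time_s: 23.85
position: [0.4986, -0.0177, 0.1519]
tcp_rot: [[0.809, 0.587, -0.001], [0.587, -0.809, 0.001], [-0.0, -0.001, -1.0]]
force: [0.9, -0.7, 0.9]
opening: 0.008
grasp_force: 0.6
```

```bash
python3 st.py
```

```text
t 23.85 fix mm [-46.0144  28.4157 151.9311] toolx in fix [ 0.7092  0.7051 -0.0003] tooly [ 0.7051 -0.7092 -0.0011] toolz [-0.0008  0.0007 -1.    ]
J [-14.9007  28.0533 104.7106   0.0372  47.2928  39.1075] F [ 0.9159 -0.7424  0.9492] M [-0.2799 -0.1048  0.0056] open 0.008 gf 0.6163227092474699
```

Emit:
send_rows([
  [255, 0, -0.0019, 0.0031, 0],
  [255, 0, -0.0019, 0.0031, 0],
  [255, 0, -0.0019, 0.0031, 0],
  [255, 0, -0.0019, 0.0031, 0],
  [255, 0, -0.001, 0.0028, 0],
  [255, 0, -0.001, 0.0028, 0],
  [255, 0, -0.001, 0.0028, 0],
  [255, 0, -0.0005, 0.0022, 0],
  [255, 0, -0.0005, 0.0022, 0],
  [255, 0, 0, 0, 0],
])

```text
time_s: 24.68
position: [0.4921, -0.0087, 0.1269]
tcp_rot: [[0.809, 0.587, -0.0], [0.587, -0.809, 0.0], [-0.0, -0.001, -1.0]]
force: [-0.1, -1.1, 2.2]
opening: 0.007
grasp_force: 0.7
```

Emit:
send_rows([
  [255, 0, 0, 0.0015, 0],
  [255, 0, 0, 0.0015, 0],
  [255, 0, 0, 0, 0],
])

```text
time_s: 24.93
position: [0.4919, -0.0083, 0.1249]
tcp_rot: [[0.81, 0.587, -0.001], [0.587, -0.81, 0.001], [0.0, -0.001, -1.0]]
force: [-1.8, -0.2, 9.4]
opening: 0.004
grasp_force: 5.1
```

Emit:
send_rows([
  [255, 0, 0, 0.0015, 0],
  [255, 0, 0, 0, 0],
])

```text
time_s: 25.1
position: [0.4918, -0.0082, 0.1242]
tcp_rot: [[0.81, 0.587, -0.0], [0.587, -0.81, 0.001], [0.0, -0.001, -1.0]]
force: [-3.3, 0.8, 16.5]
opening: 0.0
grasp_force: 8.6
```

```bash
python3 st.py
```

```text
t 25.1 fix mm [-54.1546  36.7467 124.2272] toolx in fix [0.7094 0.7048 0.0002] tooly [ 0.7048 -0.7094 -0.0011] toolz [-0.0004  0.001  -1.    ]
J [-14.0241  30.4438 106.9186   0.0731  42.675   39.9742] F [-3.315   0.8008 16.4929] M [0.2254 0.5723 0.0147] open 0.0 gf 8.579457705491222
```

Emit:
send_rows([
  [255, 0, 0, 0.001, 0],
  [255, 0, 0, 0, 0],
  [255, 0, 0, -0.01, 0],
  [255, 0, 0, -0.03, 0],
  [255, 0, 0, -0.03, 0],
  [255, 0, 0, -0.03, 0],
  [255, 0.03, 0.03, 0, 0],
  [255, 0.03, 0.03, 0, 0],
  [255, 0.03, 0.03, 0, 0],
  [255, 0, 0, 0, 0],
  [255, 0, 0, 0, 0],
  [255, 0, 0, 0, 0],
])

```text
time_s: 26.1
position: [0.6139, -0.0278, 0.2204]
tcp_rot: [[0.809, 0.587, -0.004], [0.587, -0.809, 0.002], [-0.003, -0.004, -1.0]]
force: [-1.3, 0.9, 0.4]
opening: 0.008
grasp_force: 0.0
```

```bash
python3 st.py;python3 - <<'E'
from h import *
p,d=capture("scene");t,dt=capture("top");a=cv2.resize(p[215:340,290:430],None,fx=2.8,fy=2.8,interpolation=cv2.INTER_CUBIC);b=cv2.resize(t[235:360,260:400],None,fx=2.8,fy=2.8,interpolation=cv2.INTER_CUBIC)
cv2.imwrite("pics/s5.png",np.hstack([a,b]))
for n,dd in(("scene",d),("top",dt)):
    q=tofix(cloud(n,dd))*1000
    r=(-(q[...,0]+18)+q[...,1])/2**.5; l=((q[...,0]+18)+q[...,1])/2**.5
    for s in(30,45,60,72):
        w=q[(abs(r-s)<6)&(abs(l)<6)&(q[...,2]>80)&(q[...,2]<150)]; print(n,s,len(w),np.percentile(w[:,2],[10,50,90]) if len(w) else "")
E
```

```text
t 26.1 fix mm [ 69.5466  36.2212 220.3977] toolx in fix [ 0.7091  0.7051 -0.0026] tooly [ 0.7051 -0.7091 -0.0038] toolz [-0.0043  0.0015 -1.    ]
J [-13.0078  30.5438  84.4196   0.031   65.2978  41.0057] F [-1.2655  0.8819  0.4309] M [-0.0165  0.0265 -0.0138] open 0.008 gf 0.0
scene 30 16 [110.39246873 111.45315483 112.63099805]
scene 45 18 [111.46362069 112.43757181 113.35672087]
scene 60 19 [111.23552201 113.10401954 114.16649322]
scene 72 25 [105.55107031 111.87041598 114.44766003]
top 30 0 
top 45 0 
top 60 0 
top 72 0
```

View pics/s5.png

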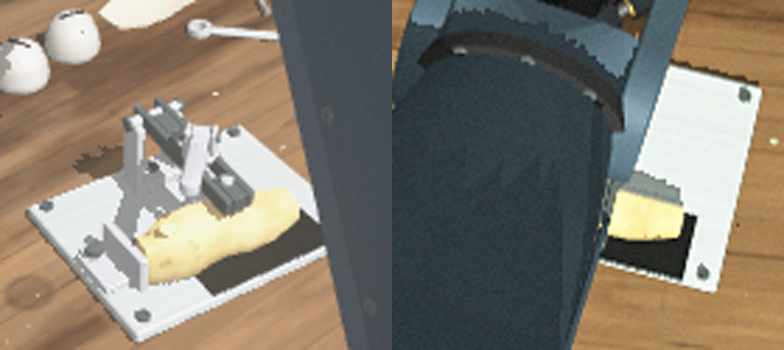

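The lever lies flat: its slope of about 0.05 rad gives a fold of about 1.52. The heel is still on the stop at about (140,250), and the robot is clear of everything.

```bash
python3 -c "
from rig import hand_in
print(hand_in())"
```

```text
the job is handed in; nothing more can be done
None
```

The last is against the heel stop, the bolt is snug at about 0.2 N m, the lever is folded fully closed and released, and the job was handed in at about 26 s; I avoided the surrounding items but did not re-measure their positions.

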